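Push the cryo box down the reader's guide lane

TASK

Push the flat square cryo box that stands by the lane's open end into the lane between the two low guide rails, all the way home until its front lies flat against the face of the box reader at the lane's end. It starts somewhat skewed and off to one side, so line it up first: neither the box nor the robot may touch a rail, and the robot must not touch the reader. Only push the box along the table with the fingers, never lift or tip it, leave everything else on the table alone, and finish with the robot clear of everything.

Things in the scene. Friction and masses are not known exactly. Their poses are not given: they have to be found in the camera images.
- cryo_box: The flat square light-grey card box, 134 x 134 mm, 54 mm high (lid fixed), loose, about 0.25 kg. Origin at the centre of its underside, z up, x and y square to its sides. It starts on the table outside the lane's open end, its centre 225 to 240 mm from the reader's face, up to 20 mm to either side of the lane's middle line, turned up to 0.18 rad from it, x roughly along the reader's x.
- box_reader: Box reader, a white block fixed to the table, 190 mm wide, 70 high, 45 deep, with a flat stop face. Origin at the foot of the middle of that face; x = pushing direction (level, into the face), y = left when looking that way, z up. The lane is x -130 to 0 mm about y = 0, runs roughly from the robot's left to its right, and its floor is the bare table. A box fully home has its centre at x = -67 mm.
- rail_left: Guide rail on the lane's +y side: fixed aluminium angle, 130 mm long, upright 24 mm high and 6 thick, its foot 3 mm thick and reaching 19 mm outward from the upright. Origin on the table under the middle of the upright, at mid-length; x as the reader's. The rails stand 154 mm apart inside, so a centred box has 10 mm free on each side.
- rail_right: The same rail, mirrored, on the -y side of the lane.
- pipette_a: Bystander: a grey micropipette lying on its side, 246 x 47 x 23 mm, near the front edge of the table beside the lane. Origin at the centre of its underside.
- beaker: Bystander: a small clear beaker, 45 mm across, 59 mm high, standing between the lane and the microscope. Origin at the centre of its underside.
- tape_roll: Bystander: a roll of tape lying flat, 96 mm across, 25 mm high, on the mouse mat at the back. Origin at the centre of its underside.
- tube_a: Bystander: a standing screw-cap tube, 34 mm across, 113 mm high, behind the lane. Origin at the centre of its underside.
- film_roll_box: Bystander: a small carton, 62 x 125 x 62 mm, at the left of the table's front edge. Origin at the centre of its underside.
- hemocytometer: Bystander: a flat counting-chamber slide, 34 x 75 x 8 mm, behind the lane. Origin at the centre of its underside.

How it is judged:
By the outcome, as a careful person would: the job done as asked, in the order asked, and still so for the second after the job is handed in, with the robot touching nothing.
It also fails if it takes over 64 s, if anything falls off the work surface, if the arm or the gripper's body presses on something with over 40 N, if the wrist force passes 120 N, or if a joint passes its speed limit or range.

ROBOT

A 6-joint arm with a two-finger parallel gripper is mounted at the origin on a cart in front of the work surface, level with it; the furniture and walls round the work are solid. World frame = base frame: x ahead of the robot, y to its left, z up, the work surface at z = 0. Lengths are in mm, angles in rad, forces in N, time in s.
With the tool pointing down it reaches from about 300 to 775 mm from the base axis. Payload 14.6 kg.
Tool frame: the origin (TCP) lies midway between the tips of the shut fingers; the grasp point (between the pads) lies 19 mm behind it; x points along the fingers, z is the direction in which the jaws open and shut, and the axes are right-handed (so a half turn about x gives the same grasp; the last joint's range is limited). The gripper opens to 94 mm and grips with 3 to 60 N. Pads are 16 mm wide; open, the fingers measure 119 mm over their backs; the gripper's body (75 mm by 177 mm) begins 78 mm behind the grasp point.
Start: joints at [-1.233, 0.3, 1.521, -0, 1.321, -0.067], TCP at [216.601, -505.542, 205.446] pointing down, gripper open.
Joint ranges: [-3.03, 3.03], [-0.79, 2.21], [0.23, 2.52], [-1.04, 4.18], [0, 3.07], [-2.55, 2.55]. Speed limits (rad/s): [2.22, 2.22, 2.57, 3.14, 3.14, 3.14].

INTERFACE

Orientations are given as [roll, pitch, yaw] about the fixed x, y, z axes, in that order (R = Rz(yaw) Ry(pitch) Rx(roll)).
In Python, from cell import * gives the robot as it stands.
- The arm moves only by the tool play_rows, never from a script. Its argument "motion" is one flat list of numbers, 7 for each row, row after row: the turn, a rotation vector about the tool's x, y, z in rad, then the shift along the tool's x, y, z in m, then the closure, from -1 (fully open) to 1 (shut), so that 0 is half open. In form: [rx, ry, rz, x, y, z, fingers, rx, ry, rz, x, y, z, fingers, ...]. A call has 1 to 20 rows; each row shifts and turns the pose as measured when the row begins, along the tool's axes as they then stand; what a row does not reach is not made up. A row lasts 1/10 s, in which the tool goes at most 50 mm and 8.59 degrees, less where a joint would pass 70% of its speed; a pose out of reach is approached as far as the arm can. A call with a gripper value outside its range is refused whole. The fingers move at their own pace and stop on an object; "newtons" is the grip in N (left out, the last holds). Time passes only in rows, so rows that do not move let the fingers close. It gives the time, the measured TCP pose, the force and the opening at its end, in the units of the state.
- read_state(): the state, without advancing time (a new reading comes with each control period).
- camera(name): name is "side" or "top"; returns (picture, depth): 480x640x3 uint8, blue, green, red; 480x640 float32, mm along the optical axis (not along the pixel's ray), 0 where there is no reading.
- camera_params(name): a dict with "fx", "fy", "cx", "cy" (pixels), "k1" (the pictures are not rectified: a ray, as slopes to the right and down, at radius r is drawn at 1 + k1 r^2 times it, then the intrinsics apply), "T" (4x4, takes a point from camera to world coordinates). Camera axes: x right, y down, z forward; pixel columns grow to the right and rows downward; lengths in mm; the calibration is good to about 2 mm. A picture is of the moment at which its call begins. camera_params takes no time and is no camera call.
- sign_off(): hands the job in, once; it reports no verdict.
Trained networks look in the newest picture that a camera, given by its name, has taken for a name from the list of things; names that differ only in an ending like _2 or _b are one class to them, and where a whole thing is asked for, a point or a joint stands for the part that bears it (a point fixed in the world has none). Each returns a list of dicts, best first, with "conf" (0 to 1); they miss things now and then, are a little off and sometimes report something else, mostly with a low value. They report only what shows in the picture. A call takes as long as a camera call.
- masks_of(camera, name): "region" (480x640 bool, what is visible of it).
- place_of(camera, name): "at" ([x, y, z] in mm, in the coordinates of the camera as it stood for that picture, good to about 4 mm: a listed point, or the origin of a listed thing).
The state is a dict: "clock": time; "joints": joint angles; "qd": joint speeds; "effort": joint torques, N m; "eef_pos": TCP position; "eef_rot": TCP orientation; "wrist_force": force on the tool from outside, world axes, zero at the start; "moment": the same for the moment, N m; "finger_gap": finger opening in mm.
Only numpy, scipy, OpenCV 4.12 (cv2) and the standard library are available. Lean on these libraries where they do the work, as an engineer would, in place of code of your own. Each camera call takes 0.05 s, during which the arm holds its last target.

## Working session

There is one attempt and no reset: what is moved stays moved. The work goes in short steps, Python scripts to look and compute and a tool call to move; the robot and the scene stay as the last step left them, time stands still between calls to the robot, and variables do not carry over. Pictures are saved under pics/ and viewed, and the job is handed in when it is done.

Besides the shell and the picture viewer there is one more tool, called after "Emit:" in YAML: its name, and indented under it one key for each argument. play_rows: Moves the arm, as the interface text tells. Its arguments: {"type":"object","properties":{"motion":{"type":"array","items":{"type":"number"}},"newtons":{"type":"number"}},"required":["motion"]}

```bash
ls; mkdir -p pics; python3 - <<'E'
from cell import *
import cv2
for n in("side","top"):
    p,d=camera(n); cv2.imwrite(f"pics/{n}0.png",p); import numpy as np; np.save(f"pics/{n}0.npy",d)
    c=camera_params(n); print(n,c)
print(read_state())
E
```

```text
pics
side {'fx': 440.1216922465101, 'fy': 440.1216922465101, 'cx': 312.02771982880785, 'cy': 231.91702322146983, 'k1': 1.161054259590574e-05, 'T': array([[-7.03196494e-01,  5.51006301e-01, -4.49340346e-01,
         1.05246715e+03],
       [ 7.10780194e-01,  5.60351345e-01, -4.25203346e-01,
         6.10066495e+02],
       [ 1.74987443e-02, -6.18383721e-01, -7.85681467e-01,
         8.98325782e+02],
       [ 0.00000000e+00,  0.00000000e+00,  0.00000000e+00,
         1.00000000e+00]])}
top {'fx': 478.98650837891, 'fy': 478.98650837891, 'cx': 319.53561425458156, 'cy': 232.73778512297696, 'k1': -0.10679932562639616, 'T': array([[ 1.72012668e-02, -9.88642850e-01,  1.49296458e-01,
         4.02899593e+02],
       [-9.99817661e-01, -1.57694671e-02,  1.07689056e-02,
         1.18604581e+02],
       [-8.29227591e-03, -1.49454474e-01, -9.88733836e-01,
         1.16023434e+03],
       [ 0.00000000e+00,  0.00000000e+00,  0.00000000e+00,
         1.00000000e+00]])}
{'clock': 0.1, 'joints': array([-1.23259121e+00,  3.00402196e-01,  1.52151936e+00,  7.99706647e-06,
        1.32071858e+00, -6.66202119e-02]), 'qd': array([ 0.00037155,  0.00015744, -0.00222975, -0.0005699 , -0.00033104,
        0.00024443]), 'effort': array([ 1.55457914e-03, -5.32649946e+01, -3.53286195e+01,  7.10146339e-02,
        2.34560575e-02, -6.10813800e-05]), 'eef_pos': array([ 216.53090173, -505.32104146,  204.95024074]), 'eef_rot': array([3.06757749, 1.56974881, 1.90160451]), 'wrist_force': array([-0.30093381, -0.10321411, -0.00897621]), 'moment': array([ 0.01227901, -0.06768184,  0.07030891]), 'finger_gap': 94.00567577193569}
```

View pics/top0.png

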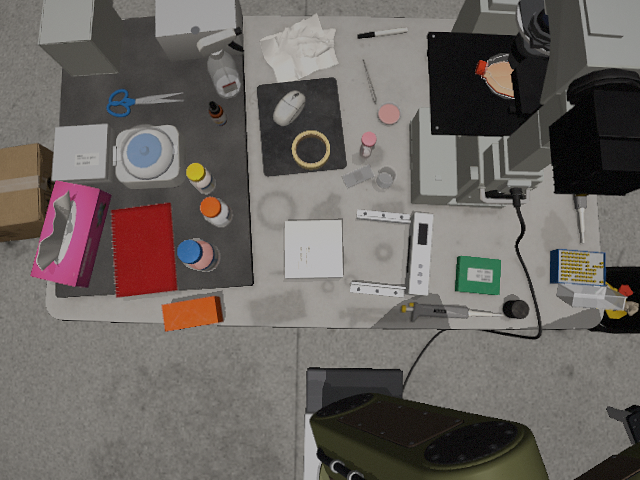

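View pics/side0.png

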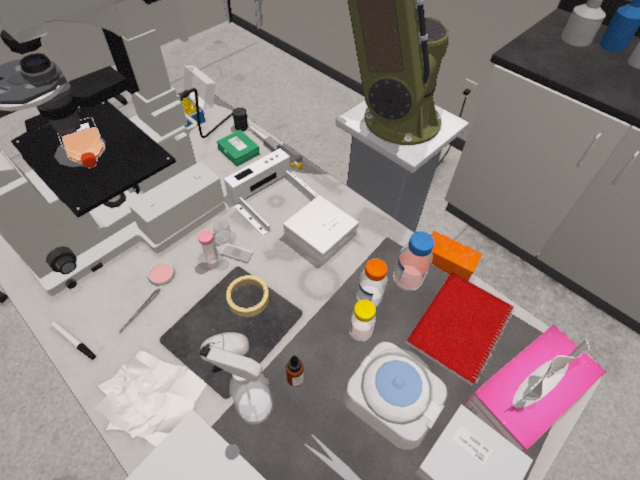

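```bash
cat > h.py <<'E'
from cell import *
import numpy as np, cv2
def cloud(cam,d):
    c=camera_params(cam); v,u=np.mgrid[:480,:640]
    xd=(u-c["cx"])/c["fx"]; yd=(v-c["cy"])/c["fy"]; x,y=xd.copy(),yd.copy()
    for _ in range(8):
        f=1+c["k1"]*(x*x+y*y); x,y=xd/f,yd/f
    P=np.stack([x*d,y*d,d,np.ones_like(d)],-1)@c["T"].T
    P=P[...,:3]; P[d==0]=np.nan
    return P
def onplane(cam,uv,z):
    c=camera_params(cam); uv=np.asarray(uv,float).reshape(-1,2)
    xd=(uv-[c["cx"],c["cy"]])/c["fx"]; x=xd.copy()
    for _ in range(8): x=xd/(1+c["k1"]*(x**2).sum(1,keepdims=True))
    r=np.c_[x,np.ones(len(x))]@c["T"][:3,:3].T; o=c["T"][:3,3]
    return o+r*((z-o[2])/r[:,2])[:,None]
E
python3 - <<'E'
from h import *
for cam in("top","side"):
    p,d=camera(cam); P=cloud(cam,d)
    for n in("cryo_box","box_reader","rail_left","rail_right"):
        T=camera_params(cam)["T"]
        for r in masks_of(cam,n)[:3]:
            m=r["region"]; q=P[m]; q=q[~np.isnan(q[:,0])]
            zt=np.percentile(q[:,2],90); t=q[abs(q[:,2]-zt)<6]
            R=cv2.minAreaRect(t[:,:2].astype(np.float32))
            print(cam,n,round(r["conf"],2),m.sum(),"ztop",zt.round(1),"c",np.round(R[0],1),"s",np.round(R[1],1),"a",round(R[2],2))
        for r in place_of(cam,n)[:3]: print("   place",round(r["conf"],2),(T@np.r_[r["at"],1])[:3].round(1))
p,d=camera("top"); cv2.imwrite("pics/crop.png",cv2.resize(p[190:320,260:450],None,fx=4,fy=4,interpolation=cv2.INTER_CUBIC))
p,d=camera("side"); cv2.imwrite("pics/crops.png",cv2.resize(p[140:280,210:370],None,fx=4,fy=4,interpolation=cv2.INTER_CUBIC))
E
```

```text
top cryo_box 0.59 3402 ztop 57.4 c [533.5 144.3] s [134.4 132.5] a 1.56
   place 0.75 [534.2 146.2   1.2]
top box_reader 0.82 3062 ztop 72.3 c [ 524.4 -102.7] s [ 44.3 191. ] a 85.47
top rail_left 0.63 593 ztop 24.7 c [611.5 -22.6] s [128.7   7.6] a 86.1
top rail_left 0.22 2869 ztop 72.3 c [ 523.2 -102.2] s [ 43.4 188. ] a 85.74
   place 0.8 [613.6 -24.2  -1.3]
   place 0.25 [712.2 -28.2  -2.2]
top rail_right 0.65 650 ztop 25.0 c [452.1  -9.3] s [128.3   6.2] a 84.96
   place 0.64 [452.7  -8.8   0.8]
side cryo_box 0.57 3170 ztop 56.9 c [531.8 147.9] s [137.  136.2] a 2.45
side box_reader 0.97 2761 ztop 71.5 c [524.2 -99.9] s [ 48.8 189.3] a 85.31
   place 0.71 [524.3 -80.6  -2.4]
side rail_left 0.75 450 ztop 24.0 c [610.5 -14.4] s [120.7   8.2] a 85.41
   place 0.79 [609.5 -23.4  -4.9]
   place 0.41 [723.7  40.8   4.3]
side rail_right 0.67 289 ztop 25.4 c [450.4  -6. ] s [125.1   9.9] a 84.76
   place 0.85 [451.6  -9.   -5. ]
```

View pics/crop.png

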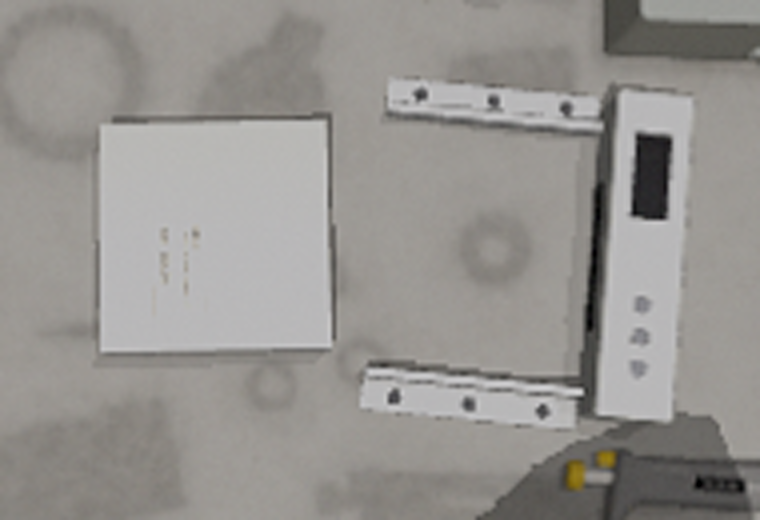

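View pics/crops.png

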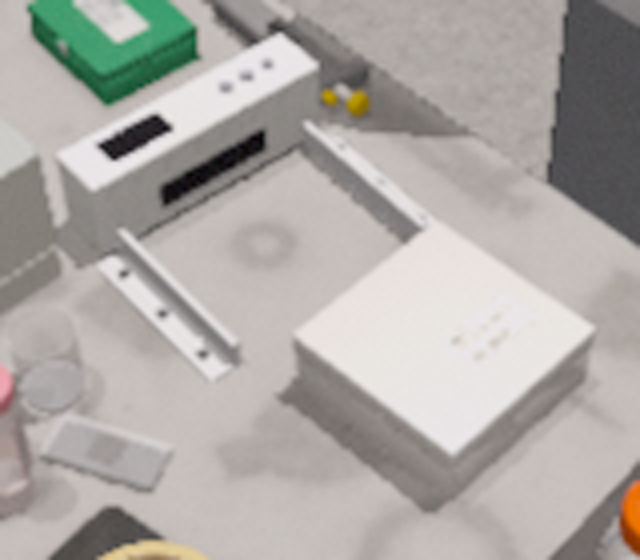

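```bash
cat >> h.py <<'E'
from scipy.spatial.transform import Rotation as Ro
LH=np.radians(-94.65); E=np.array([np.cos(LH),np.sin(LH)]); L=np.array([-E[1],E[0]]); O=np.array([526.2,-80.3])
def lane(p): d=np.asarray(p)[:2]-O; return np.array([d@E,d@L])
def world(q): return O+q[0]*E+q[1]*L
def tool():
    s=read_state(); return s,Ro.from_euler("xyz",s["eef_rot"])
def plan(target_xyz,zdir_deg,n=None):
    s,R=tool(); zd=np.array([np.cos(np.radians(zdir_deg)),np.sin(np.radians(zdir_deg)),0]); x=np.array([0,0,-1.]); y=np.cross(zd,x)
    Rt=Ro.from_matrix(np.c_[x,y,zd]); rv=(R.inv()*Rt).as_rotvec()
    sh=R.inv().apply(np.asarray(target_xyz)-s["eef_pos"])
    print("pos",s["eef_pos"].round(1),"lane",lane(s["eef_pos"]).round(1),"zdir",np.degrees(np.arctan2(*R.as_matrix()[1::-1,2])).round(2),"tot rotvec",rv.round(4),"shift tool mm",sh.round(1),"in final frame",Rt.inv().apply(np.asarray(target_xyz)-s["eef_pos"]).round(1))
    print("F",s["wrist_force"].round(2),"gap",s["finger_gap"].round(1),"t",s["clock"],"q",s["joints"].round(2))
E
python3 - <<'E'
from h import *
s,R=tool(); print(R.as_matrix().round(3))
t=world((-225,-67-50)); print(t)
plan([*t,200],-94.65);plan([*t,200],85.35)
E
```

```text
[[ 0.     0.919  0.394]
 [ 0.     0.394 -0.919]
 [-1.     0.     0.   ]]
[427.82557223 153.44445867]
pos [ 216.6 -505.6  205.5] lane [ 448.9 -274.1] zdir -66.81 tot rotvec [ 4.859e-01  0.000e+00 -1.000e-04] shift tool mm [   5.5  453.7 -522.6] in final frame [   5.5  157.1 -673.9]Traceback (most recent call last):
  File "<stdin>", line 4, in <module>
  File "h.py", line 28, in plan
    print("F",s["wrist_force"].round(2),"gap",s["finger_gap"].round(1),"t",s["clock"],"q",s["joints"].round(2))
                                              ^^^^^^^^^^^^^^^^^^^^^
AttributeError: 'float' object has no attribute 'round'
```

Emit:
play_rows:
  motion: [0.1215,0,0,0,0,0,-1,0.1215,0,0,0,0,0,-1,0.1215,0,0,0,0,0,-1,0.1215,0,0,0,0,0,-1,0,0,0,0,0.01,-0.042,-1,0,0,0,0,0.01,-0.042,-1,0,0,0,0,0.01,-0.042,-1,0,0,0,0,0.01,-0.042,-1,0,0,0,0,0.01,-0.042,-1,0,0,0,0,0.01,-0.042,-1,0,0,0,0,0.01,-0.042,-1,0,0,0,0,0.01,-0.042,-1,0,0,0,0,0.01,-0.042,-1,0,0,0,0,0.01,-0.042,-1,0,0,0,0,0.01,-0.042,-1,0,0,0,0,0.01,-0.042,-1,0,0,0,0,0.01,-0.042,-1,0,0,0,0,0.01,-0.042,-1,0,0,0,0,0.01,-0.042,-1,0,0,0,0,0,-0.02,-1]

```text
clock: 3.1
eef_pos: [438.0, 149.4, 206.8]
eef_rot: [1.535, 1.563, -0.143]
wrist_force: [0.1, -1.2, -0.1]
finger_gap: 93.9
```

```bash
sed -i 's/s\["finger_gap"\].round(1)/round(s["finger_gap"],1)/' h.py; python3 - <<'E'
from h import *
t=world((-225,-67-45))
plan([*t,60],-94.65)
p,d=camera("side"); cv2.imwrite("pics/s1.png",p)
plan([*t,60],-94.65)
E
```

```text
pos [438.  149.4 206.8] lane [-221.8 -106.5] zdir -96.18 tot rotvec [-0.0267  0.0004 -0.0078] shift tool mm [146.7  -6.7  -3.1] in final frame [146.8  -5.5  -3.2]
F [ 0.06 -1.23 -0.12] gap 93.9 t 3.1 q [ 0.25  0.1   1.76 -0.    1.28  1.93]
pos [437.8 150.6 206.7] lane [-223.  -106.8] zdir -96.14 tot rotvec [-0.026   0.     -0.0076] shift tool mm [146.7  -6.3  -1.9] in final frame [146.7  -5.2  -2. ]
F [-0.55  0.31  0.88] gap 94.0 t 3.15 q [ 0.25  0.1   1.76 -0.    1.28  1.93]
```

View pics/s1.png

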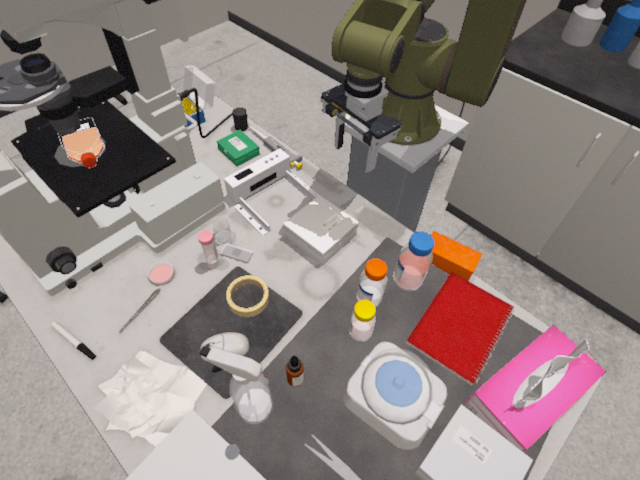

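Emit:
play_rows:
  motion: [-0.026,0,-0.0076,0,-0.005,-0.002,-1,0,0,0,0.03,0,0,-1,0,0,0,0.03,0,0,-1,0,0,0,0.03,0,0,-1,0,0,0,0.03,0,0,-1,0,0,0,0.025,0,0,-1,0,0,0,0.02,0,0,-1,0,0,0,0,0,0,-1]

```text
clock: 3.95
eef_pos: [431.3, 150.1, 38.0]
eef_rot: [2.403, 1.569, 0.759]
wrist_force: [-1.1, 0.2, -0.5]
finger_gap: 93.9
```

```bash
python3 - <<'E'
from h import *
plan([*world((-225,-95)),15],-94.65)
p,d=camera("side"); cv2.imwrite("pics/s2.png",cv2.resize(p[60:280,200:480],None,fx=2.8,fy=2.7))
plan([*world((-225,-95)),15],-94.65)
E
```

```text
pos [431.3 150.1  38. ] lane [-221.9 -113.3] zdir -94.19 tot rotvec [ 0.0081 -0.001  -0.0009] shift tool mm [23.  18.3 -2.9] in final frame [23.  18.3 -3.1]
F [-1.07  0.2  -0.48] gap 93.9 t 3.95 q [0.25 0.32 1.93 0.   0.88 1.9 ]
pos [432.  150.3  39.3] lane [-222.2 -112.6] zdir -94.19 tot rotvec [ 0.008  -0.0016 -0.0026] shift tool mm [24.4 17.5 -2.6] in final frame [24.3 17.6 -2.8]
F [-0.39  1.11  0.74] gap 93.7 t 4.0 q [0.25 0.32 1.93 0.   0.89 1.9 ]
```

View pics/s2.png

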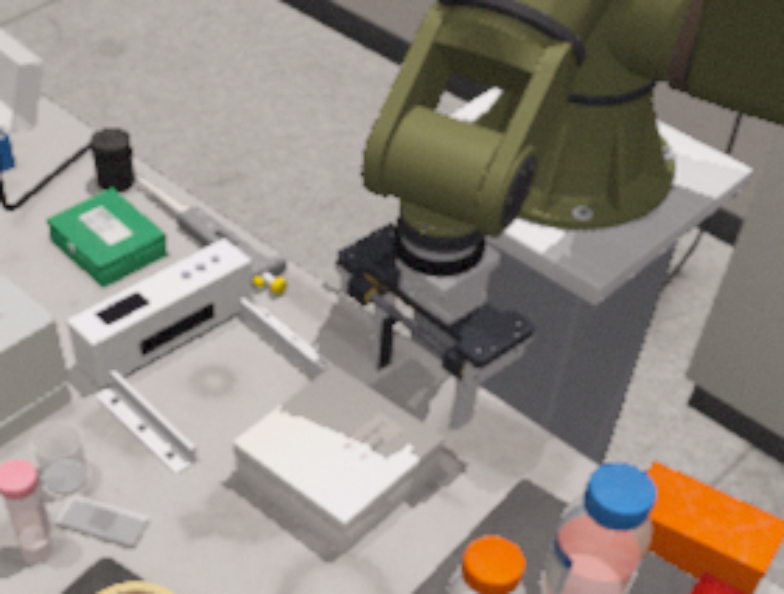

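Emit:
play_rows:
  motion: [0.008,0,0,0.012,0,0,-1,0,0,0,0.012,0,-0.002,-1,0,0,0,0,0.008,0,-1,0,0,0,0,0.008,0,-1,0,0,0,0,0.004,0,-1,0,0,0,0,0.004,0,-1,0,0,0,0,0.004,0,-1,0,0,0,0,0.004,0,-1,0,0,0,0,0.003,0,-1,0,0,0,0,0,0,-1]

```text
clock: 5.0
eef_pos: [472.4, 149.4, 17.6]
eef_rot: [2.012, 1.562, 0.36]
wrist_force: [0.9, -0.7, 0.0]
finger_gap: 93.9
```

```bash
cat >> h.py <<'E'
def box(cam,save=None):
    p,d=camera(cam); P=cloud(cam,d)
    q=P.reshape(-1,3); w=lane_arr(q[:,:2]); 
    sel=(abs(q[:,2]-56.5)<5)&(abs(w[:,1])<110)&(w[:,0]>-330)&(w[:,0]<-2)
    # restrict to largest connected component
    m=sel.reshape(480,640).astype(np.uint8); n,lab,st,_=cv2.connectedComponentsWithStats(m); k=1+np.argmax(st[1:,4]); t=w[(lab==k).ravel()]
    R=cv2.minAreaRect(t.astype(np.float32)); a=R[2]%90; a=a-90 if a>45 else a
    print(cam,"box lane c",np.round(R[0],1),"size",np.round(R[1],1),"skew deg",round(a,2),"n",len(t),"ext x",np.percentile(t[:,0],[.5,99.5]).round(1),"y",np.percentile(t[:,1],[.5,99.5]).round(1))
    if save: cv2.imwrite("pics/"+save,cv2.resize(p[120:320,200:460],None,fx=3,fy=3))
def lane_arr(q): d=q-O; return np.c_[d@E,d@L]
E
python3 - <<'E'
from h import *
plan([*world((-225,-75)),15],-94.65)
box("side","s3.png"); box("top","t3.png")
plan([*world((-225,-75)),15],-94.65)
E
```

```text
pos [472.4 149.4  17.6] lane [-224.6  -72.3] zdir -94.66 tot rotvec [-0.0002 -0.0036 -0.0075] shift tool mm [ 2.6 -2.8 -0.4] in final frame [ 2.6 -2.7 -0.4]
F [ 0.89 -0.74  0.01] gap 93.9 t 5.0 q [0.23 0.43 1.84 0.   0.86 1.88]
side box lane c [-221.5   -8.7] size [136.5 156.3] skew deg 0.01 n 2323 ext x [-288.8 -154.9] y [-75.7  68.6]
top box lane c [-219.1   20.4] size [100.1 134.3] skew deg -0.38 n 1837 ext x [-285.4 -152.7] y [-25.4  69.7]
pos [472.1 149.4  17.6] lane [-224.6  -72.5] zdir -94.66 tot rotvec [-0.0001 -0.0035 -0.0076] shift tool mm [ 2.6 -2.5 -0.4] in final frame [ 2.6 -2.5 -0.4]
F [ 0.69 -0.69  0.07] gap 93.6 t 5.1 q [0.23 0.43 1.84 0.   0.86 1.88]
```

View pics/s3.png

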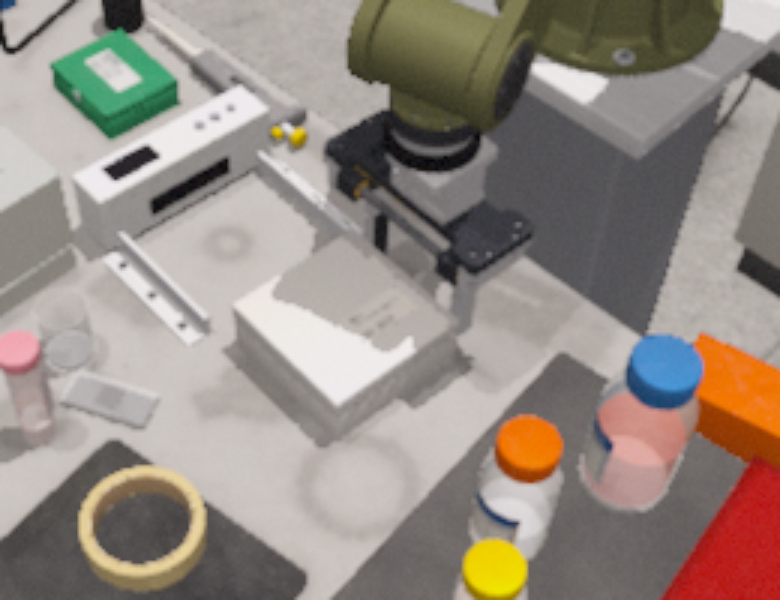

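View pics/t3.png

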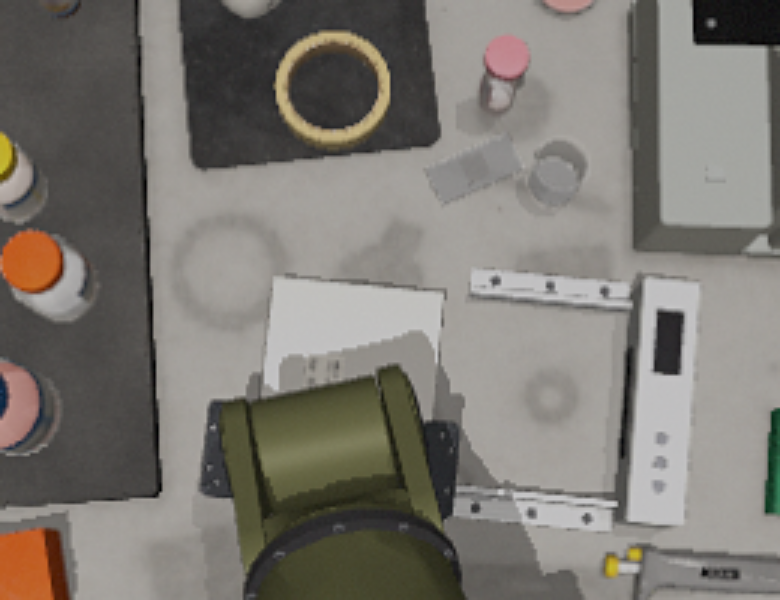

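Emit:
play_rows:
  motion: [0,0,0,0,-0.01,0,-1,0,0,0,0,-0.015,0,-1,0,0,0,0,-0.02,0,-1,0,0,0,-0.03,0,0,-1,0,0,0,-0.04,0,0,-1,0,0,0,-0.04,0,0,-1,-0.131,0,0,0,0,0,-1,-0.131,0,0,0,0,0,-1,-0.131,0,0,0,0,0,-1,-0.131,0,0,0,0,0,-1,-0.131,0,0,0,0,0,-1,-0.131,0,0,0,0,0,-1,-0.131,0,0,0,0,0,-1,-0.131,0,0,0,0,0,-1,-0.131,0,0,0,0,0,-1,-0.131,0,0,0,0,0,-1,-0.131,0,0,0,0,0,-1,-0.13,0,0,0,0,0,-1,0,0,0,0,0,0,-1]

```text
clock: 7.0
eef_pos: [410.6, 153.0, 130.5]
eef_rot: [0.318, 1.562, 0.303]
wrist_force: [0.5, 1.0, 0.3]
finger_gap: 94.0
```

```bash
python3 - <<'E'
from h import *
box("side","s4.png"); box("top","t4.png")
plan([*world((-320,0)),100],-4.65)
E
```

```text
side box lane c [-221.1    1.7] size [136.9 135.9] skew deg 0.09 n 2299 ext x [-288.5 -154.7] y [-64.9  68.4]
top box lane c [-219.2    3.3] size [133.9 134.4] skew deg 0.02 n 2509 ext x [-285.4 -152.7] y [-62.1  69.6]
pos [410.8 153.  130.5] lane [-223.2 -133.9] zdir -1.2 tot rotvec [ 0.0602  0.0083 -0.0031] shift tool mm [ 32.   88.5 139.2] in final frame [ 30.5  96.8 133.9]
F [-0.12  0.44  0.23] gap 93.9 t 7.1 q [0.27 0.13 1.91 0.   1.09 0.29]
```

View pics/t4.png

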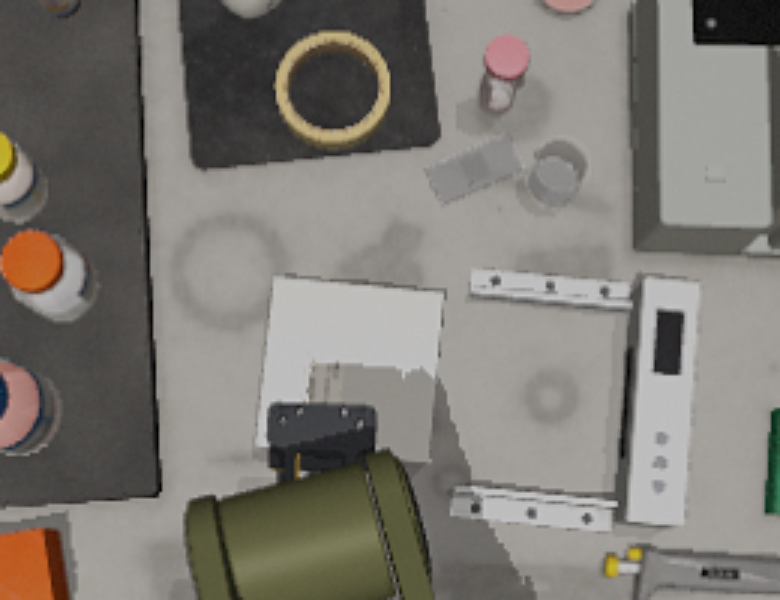

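View pics/s4.png

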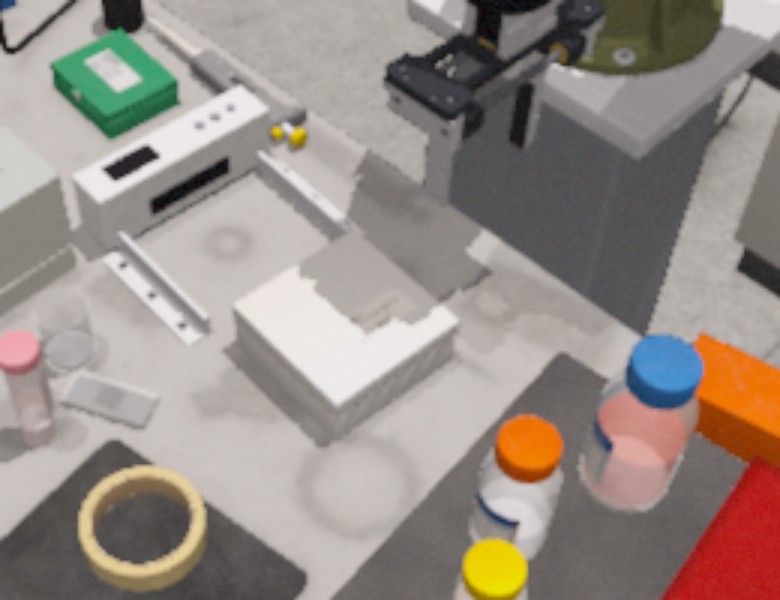

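Emit:
play_rows:
  motion: [0.06,0.008,-0.003,0,0,0,-1,0,0,0,0,0.02,0.027,-1,0,0,0,0,0.02,0.027,-1,0,0,0,0,0.02,0.027,-1,0,0,0,0,0.02,0.027,-1,0,0,0,0,0.02,0.027,-1,0,0,0,0,0,0,-1]

```text
clock: 7.8
eef_pos: [558.1, 242.9, 129.9]
eef_rot: [-0.163, 1.57, -0.275]
wrist_force: [0.5, 0.4, -0.7]
finger_gap: 94.0
```

```bash
python3 - <<'E'
from h import *
plan([*world((-320,1)),15],-4.65)
box("side","s5.png"); box("top","t5.png")
plan([*world((-320,1)),15],-4.65)
E
```

```text
pos [558.1 242.9 129.9] lane [-324.7    5.5] zdir -6.42 tot rotvec [-0.0309  0.0004  0.0001] shift tool mm [114.9  -4.9  -4.4] in final frame [114.9  -4.7  -4.5]
F [ 0.49  0.4  -0.71] gap 94.0 t 7.8 q [ 0.35  0.5   1.43 -0.    1.22  0.46]
side box lane c [-221.2   21.6] size [ 95.9 136.2] skew deg -0.5 n 1363 ext x [-288.2 -154.9] y [-23.5  68.8]
top box lane c [-218.8    3.2] size [133.4 134.6] skew deg 0.22 n 2591 ext x [-283.1 -152.7] y [-63.   69.5]
pos [556.  241.6 130.1] lane [-323.3    3.6] zdir -6.36 tot rotvec [-0.0299 -0.0007  0.0006] shift tool mm [115.1  -3.3  -2.4] in final frame [115.1  -3.3  -2.6]
F [-0.01  0.05 -1.2 ] gap 93.9 t 7.9 q [ 0.35  0.49  1.44 -0.    1.22  0.46]
```

View pics/s5.png

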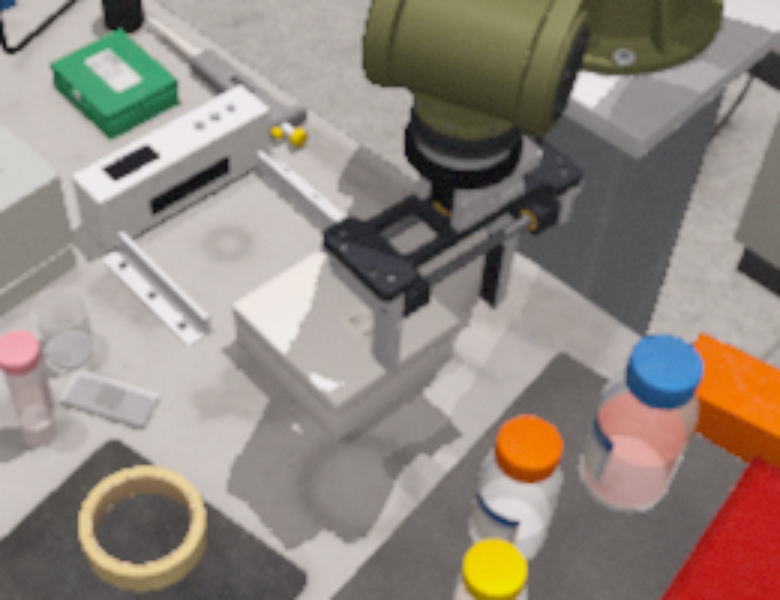

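Emit:
play_rows:
  motion: [-0.03,0,0,0.02,0,0,-1,0,0,0,0.03,0,0,-1,0,0,0,0.03,0,0,-1,0,0,0,0.02,0,0,-1,0,0,0,0.012,0,0,-1,0,0,0,0,0,0,-1]

```text
clock: 8.5
eef_pos: [552.0, 239.0, 17.5]
eef_rot: [0.155, 1.569, 0.064]
wrist_force: [0.7, -0.2, 0.2]
finger_gap: 94.1
```

```bash
python3 - <<'E'
from h import *
plan([*world((-299,3)),15],-4.65)
box("top","t6.png")
plan([*world((-299,3)),15],-4.65)
E
```

```text
pos [552.  239.   17.5] lane [-3.204e+02 -1.000e-01] zdir -5.19 tot rotvec [-0.0094  0.0016 -0.0002] shift tool mm [  2.5 -21.4   3.3] in final frame [  2.5 -21.4   3.1]
F [ 0.66 -0.17  0.18] gap 94.1 t 8.5 q [ 0.35  0.62  1.53 -0.    0.99  0.44]
top box lane c [-218.7    3.3] size [133.1 134.2] skew deg 0.02 n 2486 ext x [-278.3 -152.7] y [-62.9  69.4]
pos [552.6 239.2  18.6] lane [-320.6    0.4] zdir -5.18 tot rotvec [-0.0093  0.0029 -0.0008] shift tool mm [  3.5 -21.6   2.8] in final frame [  3.6 -21.6   2.6]
F [-0.3   0.22 -0.3 ] gap 94.1 t 8.55 q [ 0.35  0.62  1.52 -0.    0.99  0.44]
```

Emit:
play_rows:
  motion: [-0.009,0,0,0,-0.01,0.002,-1,0,0,0,0,-0.008,0,-1,0,0,0,0,-0.005,0,-1,0,0,0,0,-0.005,0,-1,0,0,0,0,-0.005,0,-1,0,0,0,0,-0.005,0,-1,0,0,0,0,-0.005,0,-1,0,0,0,0,-0.005,0,-1,0,0,0,0,-0.005,0,-1,0,0,0,0,0,0,-1]

```text
clock: 9.55
eef_pos: [551.6, 181.8, 23.0]
eef_rot: [0.398, 1.561, 0.316]
wrist_force: [-0.5, -0.3, -0.0]
finger_gap: 94.1
```

```bash
python3 - <<'E'
from h import *
box("top","t7.png");box("side")
plan([*world((-220,0)),17],-4.65)
E
```

```text
top box lane c [-164.6    3.4] size [ 90.5 134.6] skew deg 0.05 n 1598 ext x [-204.7 -119.7] y [-62.8  69.8]
side box lane c [-197.5    1.5] size [155.7 136.3] skew deg 0.27 n 957 ext x [-274.4 -121.5] y [-63.3  69.3]
pos [551.7 182.2  23. ] lane [-263.7    4.1] zdir -4.69 tot rotvec [-0.0007  0.0089 -0.0037] shift tool mm [  5.8 -43.7  -4.1] in final frame [  6.  -43.7  -4.1]
F [-0.02  0.43 -0.21] gap 93.6 t 9.65 q [0.26 0.57 1.59 0.   0.97 0.34]
```

View pics/t7.png

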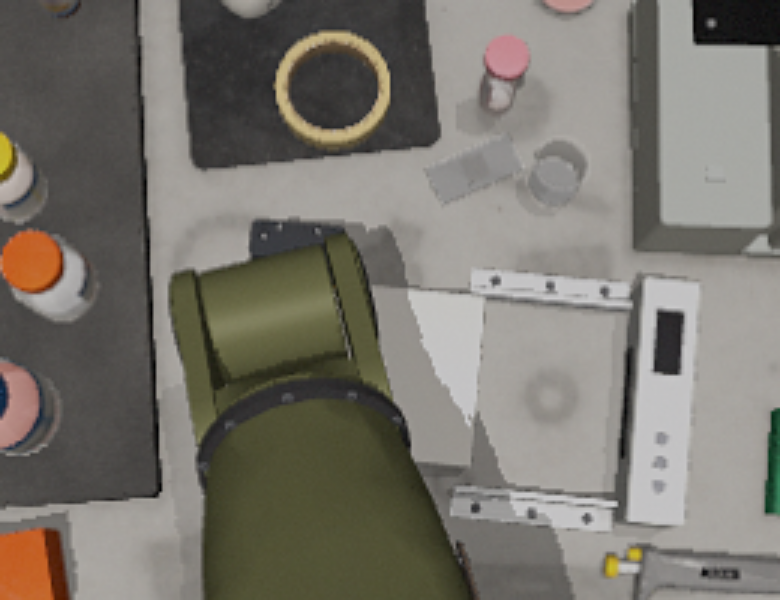

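Emit:
play_rows:
  motion: [0,0.008,-0.003,0.003,-0.005,-0.0003,-1,0,0,0,0.002,-0.005,-0.0003,-1,0,0,0,0.001,-0.005,-0.0003,-1,0,0,0,0,-0.005,-0.0003,-1,0,0,0,0,-0.005,-0.0003,-1,0,0,0,0,-0.005,-0.0003,-1,0,0,0,0,-0.005,-0.0003,-1,0,0,0,0,-0.005,-0.0003,-1,0,0,0,0,0,0,-1]

```text
clock: 10.55
eef_pos: [545.9, 139.6, 16.8]
eef_rot: [0.77, 1.569, 0.689]
wrist_force: [0.1, 0.3, 0.0]
finger_gap: 93.8
```

```bash
python3 - <<'E'
from h import *
box("top","t8.png");box("side","s8.png")
plan([*world((-160,0)),17],-4.65)
E
```

```text
top box lane c [-116.     1.3] size [ 78.3 134.1] skew deg 0.24 n 1402 ext x [-150.8  -77.4] y [-64.9  67.7]
side box lane c [-156.1    0.7] size [134.5 155.5] skew deg -0.36 n 835 ext x [-231.8  -78.7] y [-62.8  67.4]
pos [545.9 140.   16.7] lane [-221.2    1.8] zdir -4.65 tot rotvec [ 0.      0.0011 -0.0012] shift tool mm [ -0.3 -61.2  -1.8] in final frame [ -0.3 -61.2  -1.8]
F [ 0.83  0.48 -0.53] gap 93.9 t 10.65 q [0.19 0.55 1.64 0.   0.94 0.27]
```

View pics/t8.png

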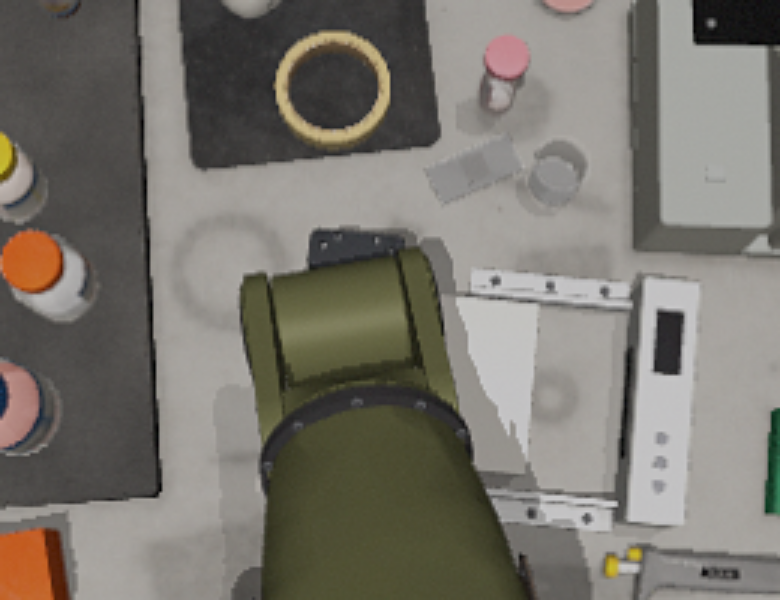

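View pics/s8.png

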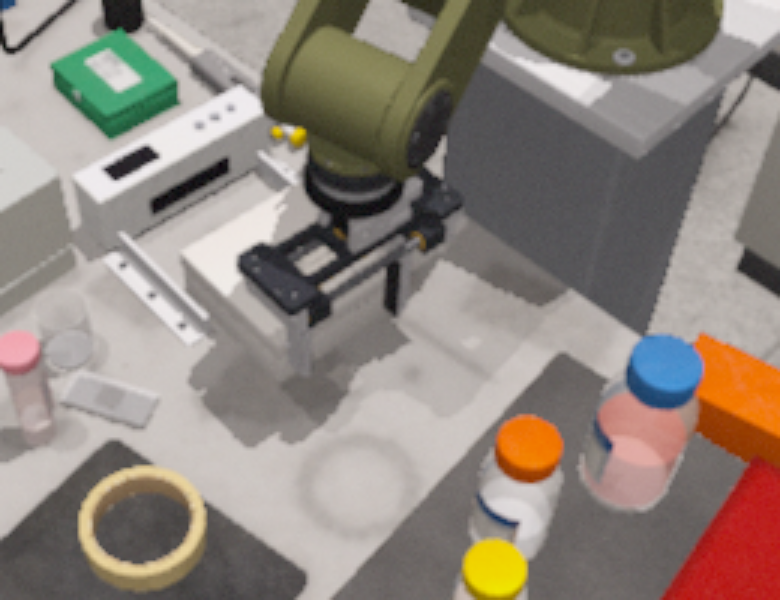

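Emit:
play_rows:
  motion: [0,0,0,0,-0.005,-0.0002,-1,0,0,0,0,-0.005,-0.0001,-1,0,0,0,0,-0.005,-0.0001,-1,0,0,0,0,-0.005,-0.0001,-1,0,0,0,0,-0.005,-0.0001,-1,0,0,0,0,-0.005,-0.0001,-1,0,0,0,0,-0.005,-0.0001,-1,0,0,0,0,-0.005,-0.0001,-1,0,0,0,0,-0.005,0,-1,0,0,0,0,0,0,-1]

```text
clock: 11.65
eef_pos: [541.0, 91.5, 16.7]
eef_rot: [0.875, 1.569, 0.794]
wrist_force: [0.1, 0.5, -0.7]
finger_gap: 93.8
```

```bash
python3 - <<'E'
from h import *
box("top","t9.png");box("side","s9.png")
plan([*world((-143.5,0)),17],-4.65)
E
```

```text
top box lane c [-58.1   0.7] size [ 62.2 136.3] skew deg 2.37 n 1137 ext x [-89.  -28.5] y [-65.9  66.9]
side box lane c [-107.9    3.1] size [128.1 155.5] skew deg -0.19 n 710 ext x [-183.3  -31. ] y [-59.9  66.7]
pos [540.9  92.   16.7] lane [-172.9    0.7] zdir -4.61 tot rotvec [ 0.0006  0.0011 -0.0015] shift tool mm [ -0.4 -29.4  -0.7] in final frame [ -0.3 -29.4  -0.7]
F [ 1.04 -0.77 -0.17] gap 93.7 t 11.75 q [0.1  0.53 1.69 0.   0.93 0.18]
```

View pics/t9.png

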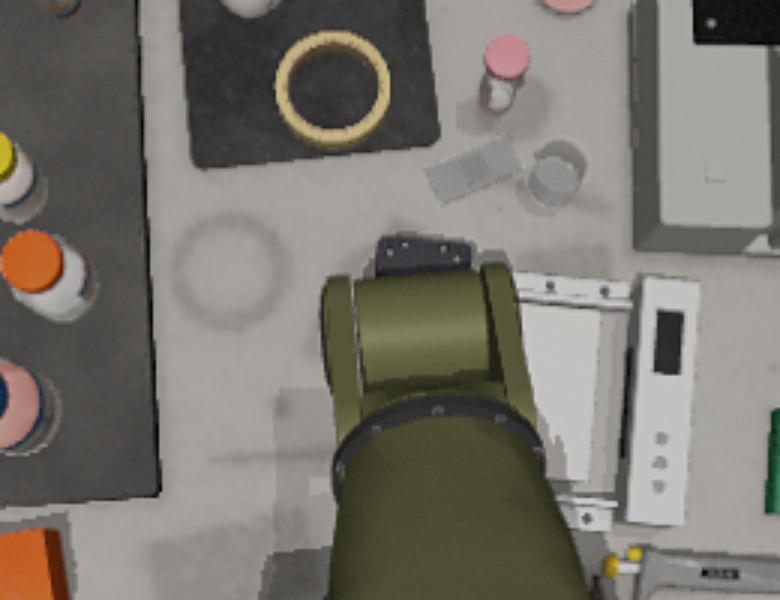

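Emit:
play_rows:
  motion: [0,0,0,0,-0.004,-0.0001,-1,0,0,0,0,-0.004,-0.0001,-1,0,0,0,0,-0.004,0,-1,0,0,0,0,-0.004,0,-1,0,0,0,0,-0.004,0,-1,0,0,0,0,-0.003,0,-1,0,0,0,0,0,0,-1]

```text
clock: 12.45
eef_pos: [538.7, 67.6, 16.6]
eef_rot: [0.988, 1.569, 0.908]
wrist_force: [0.6, 1.0, -0.1]
finger_gap: 94.2
```

```bash
python3 - <<'E'
from h import *
box("top");box("side")
plan([*world((-143.5,0)),17],-4.65)
E
```

```text
top box lane c [-31.3   0.4] size [ 55.3 134.6] skew deg 0.27 n 990 ext x [-57.9  -4.4] y [-66.3  67. ]
side box lane c [-81.5   3.5] size [158.8 128. ] skew deg 0.06 n 691 ext x [-159.5   -2.2] y [-58.4  66.1]
pos [538.7  67.8  16.6] lane [-148.6    0.4] zdir -4.57 tot rotvec [ 0.0013  0.001  -0.0017] shift tool mm [-0.4 -5.1 -0.4] in final frame [-0.4 -5.1 -0.4]
F [0.43 0.15 0.06] gap 93.8 t 12.55 q [0.06 0.52 1.7  0.   0.92 0.14]
```

Creep to contact.

Emit:
play_rows:
  motion: [0.001,0,0,0,-0.0015,0,-1,0,0,0,0,-0.0015,0,-1,0,0,0,0,-0.0015,0,-1]

```text
clock: 12.85
eef_pos: [538.3, 63.5, 16.6]
eef_rot: [1.078, 1.569, 0.998]
wrist_force: [0.5, 2.1, 0.3]
finger_gap: 94.2
```

Emit:
play_rows:
  motion: [0,0,0,0,-0.0015,0,-1,0,0,0,0,-0.001,0,-1]

```text
clock: 13.05
eef_pos: [538.5, 62.5, 16.7]
eef_rot: [1.169, 1.565, 1.088]
wrist_force: [1.7, 15.7, -2.1]
finger_gap: 94.1
```

```bash
python3 - <<'E'
from h import *
box("top","t10.png");box("side","s10.png")
plan([*world((-143.5,0)),17],-4.65)
E
```

```text
top box lane c [-20.8   0.4] size [ 48.8 136.2] skew deg 5.77 n 853 ext x [-49.1  -2.3] y [-66.2  66.9]
side box lane c [-79.2   3.5] size [126.9 154.2] skew deg -0.08 n 647 ext x [-154.7   -2.1] y [-59.4  66.7]
pos [538.5  62.5  16.7] lane [-143.3    0.7] zdir -4.66 tot rotvec [-0.0001  0.002  -0.0048] shift tool mm [-0.3  0.2 -0.7] in final frame [-0.3  0.2 -0.7]
F [ 1.89 11.67 -1.31] gap 94.1 t 13.15 q [0.05 0.51 1.71 0.01 0.92 0.12]
```

View pics/t10.png

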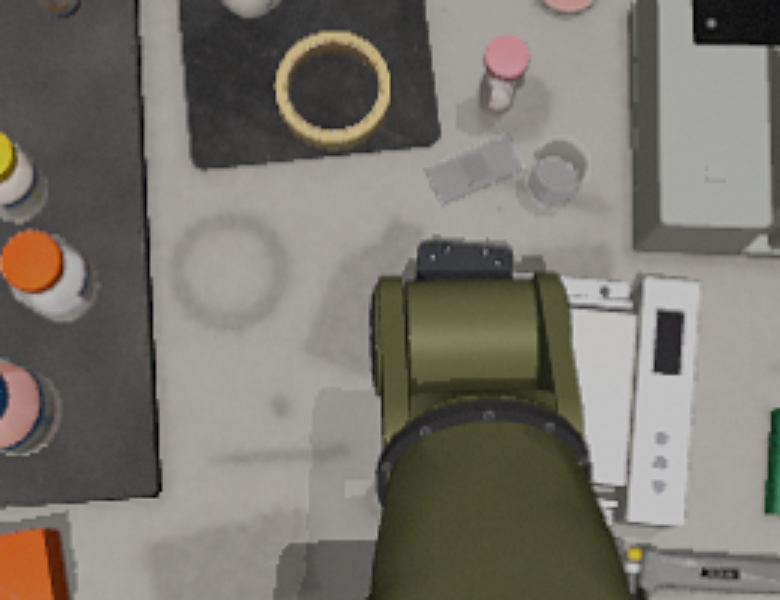

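Emit:
play_rows:
  motion: [0,0,0,0,0.002,0,-1,0,0,0,0,0.004,0,-1,0,0,0,0,0.01,0,-1,0,0,0,0,0.02,0,-1,0,0,0,0,0.03,0,-1,0,0,0,-0.03,0.03,0,-1,0,0,0,-0.04,0.03,0,-1,0,0,0,-0.04,0.03,0,-1,0,0,0,-0.03,0.03,0,-1,0,0,0,0,0,0,-1,0,0,0,0,0,0,-1]

```text
clock: 14.25
eef_pos: [551.7, 257.6, 160.9]
eef_rot: [2.107, 1.568, 2.026]
wrist_force: [-0.4, 0.3, -0.1]
finger_gap: 93.9
```

```bash
python3 - <<'E'
from h import *
box("top","t11.png");box("side","s11.png")
plan([*world((-330,0)),150],-4.65)
p,d=camera("top"); cv2.imwrite("pics/t11c.png",cv2.resize(p[195:305,340:445],None,fx=5,fy=5,interpolation=cv2.INTER_CUBIC))
p,d=camera("side"); cv2.imwrite("pics/s11c.png",cv2.resize(p[130:260,200:360],None,fx=4.5,fy=4.5,interpolation=cv2.INTER_CUBIC))
# box/reader/rail geometry in same picture
for cam in("top","side"):
    p,d=camera(cam); P=cloud(cam,d); w=lane_arr(P.reshape(-1,3)[:,:2]); z=P.reshape(-1,3)[:,2]
    # gap along x at several y: depth step box top->reader top
    for y0 in(-50,-25,0,25,50):
        s=abs(w[:,1]-y0)<4
        b=s&(abs(z-56.5)<4)&(w[:,0]>-160)&(w[:,0]<20); r=s&(abs(z-71.5)<4)&(abs(w[:,0]-20)<40)
        print(cam,y0,"box x",w[b,0].min().round(1) if b.any() else None,w[b,0].max().round(1) if b.any() else None,"reader",w[r,0].min().round(1) if r.any() else None)
E
```

```text
top box lane c [-67.9   0.5] size [134.7 131.7] skew deg -0.01 n 3070 ext x [-133.1   -2.8] y [-66.3  66.7]
side box lane c [-70.1  -1.4] size [136.1 136.2] skew deg -0.04 n 1922 ext x [-136.6   -2.2] y [-67.5  65.8]
pos [551.8 256.8 160.5] lane [-338.1   -1.8] zdir -4.73 tot rotvec [-0.0014 -0.0023 -0.0023] shift tool mm [10.4 -8.1  1.8] in final frame [10.5 -8.1  1.8]
F [-0.19 -0.43  0.55] gap 93.8 t 14.35 q [0.37 0.47 1.4  0.   1.28 0.46]
top -50 box x -133.4 1.5 reader 0.9
top -25 box x -133.4 1.7 reader 0.8
top 0 box x -133.1 0.7 reader 1.5
top 25 box x -133.3 0.4 reader 2.4
top 50 box x -132.9 1.6 reader 1.1
side -50 box x -136.0 -1.6 reader -3.8
side -25 box x -137.8 0.9 reader -1.7
side 0 box x -136.2 0.3 reader -0.6
side 25 box x -136.3 0.5 reader -4.7
side 50 box x -134.8 -0.8 reader -4.1
```

View pics/t11c.png

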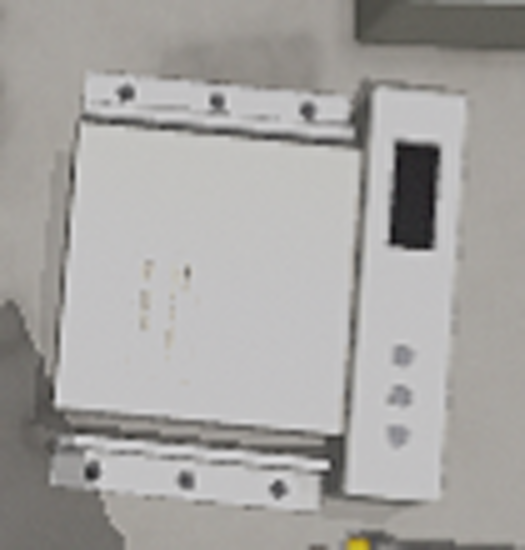

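View pics/s11c.png

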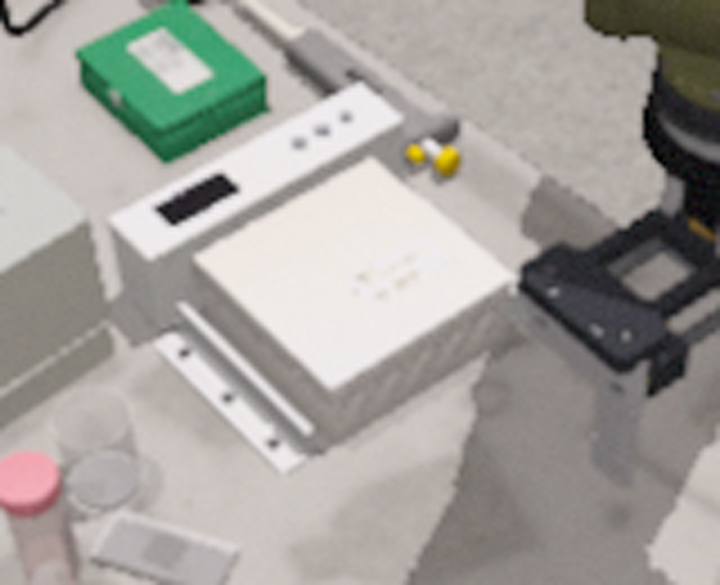

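```bash
python3 -c "
from cell import *
print(sign_off())"
```

```text
the job is handed in; nothing more can be done
None
```

The cryo box is home in the lane, its front against the reader's face, and the job is handed in at about 14.6 s on the clock.

- **Lining up:** I pushed the box sideways with both open fingers on its robot-facing side. That took out about 6° of skew and an 11 mm offset. It overshot the lane's middle by about 3 mm, and I took that out with a slight sideways drift during the main push.
- **Pushing home:** I pushed squarely from behind with both fingers and slowed to a creep at the end. The wrist force rose to about 16 N when the box met the reader. I then backed straight off and lifted away.

**Last checks:**

| Check | Top camera | Side camera |
|---|---|---|
| Box centre along the lane (home is x = -67 mm) | -68 mm | -70 mm |
| Box centre off the lane's middle (y) | +0.5 mm | -1.4 mm |
| Skew | under 0.1° | under 0.1° |

- **Seated:** Neither camera showed a gap at the reader along its width. The cameras differ by about 2 mm, which is within their calibration. The last contact force is the firmer evidence that the box is fully seated.
- **Clearances:** At the end the box had about 9 mm or more free to each rail. From the camera measurements along the way, neither the box nor the robot touched a rail, and the robot did not touch the reader.
- **Bystanders and robot:** Those visible in the last pictures had not moved, though I did not measure them separately. The robot finished about 200 mm behind the box and 160 mm above the table, touching nothing.

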